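Set the pipe angle finder to its index on a weld test pipe

ROBOT

A 6-joint arm with a two-finger parallel gripper is mounted at the origin on the work surface. World frame = base frame: x ahead of the robot, y to its left, z up, the work surface at z = 0. Lengths are in m, angles in rad, forces in N, time in s.
With the tool pointing down it reaches from about 0.4 to 0.925 m from the base axis. Payload 3.4 kg.
Tool frame: the origin (TCP) lies at the very end of the fingers, on their centre line; the grasp point (between the pads) lies 19 mm behind it; z points along the fingers, y is the line along which they close (so a half turn about z gives the same grasp; the last joint's range is limited). The gripper opens to 85 mm and grips with 20 to 120 N. Pads are 22 mm wide; open, the fingers measure 114 mm over their backs; the gripper's body (76 mm by 85 mm) begins 54 mm behind the grasp point. The pads swing forward as they close: fully open they stand 13 mm farther back than shut.
Start: joints at [1.276, 0.307, 1.506, -0, 1.328, -0.073], TCP at [0.126, 0.561, 0.231] pointing down, gripper open.
Joint ranges: [-3.12, 3.12], [-1.05, 2.28], [0.14, 2.33], [-1.42, 4.57], [0.1, 2.73], [-2.68, 2.68]. Speed limits (rad/s): [2.57, 2.57, 3.14, 3.14, 3.14, 3.14].

INTERFACE

Orientations are given as [roll, pitch, yaw] about the fixed x, y, z axes, in that order (R = Rz(yaw) Ry(pitch) Rx(roll)).
In Python, from station import readout, imaging, robot, models gives the robot as it stands. The module is installed in compiled form; this text tells all that it offers.
- The arm moves only by the shell command python3 -m jog 'ROWS' [FORCE]. ROWS is JSON, a list of rows, each a list of 3 entries, a list of its own where there are three numbers: the shift along the tool's x, y, z in m, then the turn, a rotation vector about the tool's x, y, z in units of 5 degrees (1.0 is 5 degrees), then the opening in per cent of the stroke, from 0 (shut) to 100 (fully open). In form: [[[tx, ty, tz], [rx, ry, rz], jaw], ...]. A call has 1 to 12 rows; each row shifts and turns the commanded pose from where the row before left it, along the tool's axes as they then stand; what a row does not reach is not made up. A row lasts 1/8 s, in which the tool goes at most 62.5 mm and 10.7 degrees, less where a joint would pass 70% of its speed; a pose out of reach is approached as far as the arm can. A call is refused whole if a number of a shift passes 0.0625 or a number of a turn 1, either way. A call with a gripper value outside its range is refused whole. The fingers move at their own pace and stop on an object; FORCE is the grip in N (left out, the last holds). Time passes only in rows, so rows that do not move let the fingers close. It gives the time, the measured TCP pose, the force, the opening and the grip force at its end, in the units of the state.
- readout.get_state(): the state, without advancing time (a new reading comes with each control period).
- imaging.get_image(name): name is "side" or "top"; returns a dict with "img" (420x560x3 uint8, blue, green, red), "fx", "fy", "cx", "cy" (pixels), "R" (3x3) and "t" (3): a world point X has camera coordinates R X + t. Camera axes: x right, y down, z forward; pixel columns grow to the right and rows downward; lengths in m; the calibration is good to about 2 mm. A picture is of the moment at which its call begins. There is no depth.
- robot.sign_off(): hands the job in; it is judged then, once.
Trained networks look in the newest picture that a camera, given by its name, has taken for a name from the list of things; names that differ only in an ending like _2 or _b are one class to them, and where a whole thing is asked for, a point or a joint stands for the part that bears it (a point fixed in the world has none). Each returns a list of dicts, best first, with "p" (0 to 1); they miss things now and then, are a little off and sometimes report something else, mostly with a low value. They report only what shows in the picture. A call takes as long as a camera call. They do not tell look-alikes from the thing itself.
- models.spot_in(thing, camera): "at" ([x, y, z] in m, in world coordinates, good to about 4 mm: the middle of the surface that is visible of it).
- models.pinpoint(thing, camera): "at" ([x, y, z] in m, in world coordinates, good to about 4 mm: a listed point, or the origin of a listed thing).
The state is a dict: "t": time; "q": joint angles; "dq": joint speeds; "tau": joint torques, N m; "position": TCP position; "orientation": TCP orientation; "ft_force": force on the tool from outside, world axes, zero at the start; "torque": the same for the moment, N m; "width": opening from 0.0 (shut) to 1.0 (fully open); "gripper_force": force on a finger pad.
Only numpy, scipy, OpenCV 4.12 (cv2) and the standard library are available. Lean on these libraries where they do the work, as an engineer would, in place of code of your own. Each camera call takes 0.05 s, during which the arm holds its last target. There are 200 camera calls.

TASK

Pick up the pipe angle finder and set its V saddle squarely astride the bare pipe, between the weld bead and either clamp strap, then rock it round the pipe until its hanging pointer comes to rest on the index clip of the dial. Finish still gripping it there, seated on the pipe with the pointer steady on the clip, so that the spot can be marked: do not put it down or let go. Leave the other samples and the cup where they are.

Things in the scene. Friction and masses are not known exactly. Their poses are not given: they have to be found in the camera images.
- pipe: Weld test piece, fixed: dark steel pipe, 60 mm diameter, 300 mm long, level. Origin on the bench under mid-length; x along the pipe, z up; pipe axis 56 mm up. A weld bead, 12 mm wide, 2.5 mm proud, rings mid-length. Two V-blocks (32 mm long, 64 wide, 40 tall) at x = -118 and 118 mm with clamp straps (82 mm wide, 108 tall, screw heads 128). Bare pipe: 6 to 102 mm either side of origin.
- pipe_axis (a point): point on the pipe's axis at mid-length, in the middle of the weld, 56 mm above the bench
- finder: Pipe angle finder, 0.35 to 0.6 kg, standing on its feet: round dial on an aluminium V saddle, steel stem on top. Origin midway between the feet, at their underside; x out of the dial face, z up the stem. Saddle: upside-down 90-degree V along x, 44 mm long, 81 mm wide, apex 30 mm above the feet. Dial 100 mm diameter, 26 mm thick, centre 100 mm up. Stem 18 mm diameter, 150 to 194 mm above the feet.
- stem (a point): the place to grip the finder: on the stem's axis, 175 mm above the feet
- vee (a point): the point of the finder that lies on the pipe's axis when seated: on the finder's z axis, 12.4 mm below its origin. Seated, the finder's x lies along the pipe (either way round) and it rocks about the pipe's axis; let go, it topples.
- pointer (a joint): black pointer, a damped pendulum pivoted at the dial's centre, tip hanging to the dial's lowest point; settles in under 1 s. 0: in line with the finder's z (finder upright); positive: tip towards the finder's +y (right, as one faces the dial). It stays plumb: leaning the stem towards the finder's own +y by an angle makes this value grow by that angle.
- pointer_tip (a point): tip of the pointer, 38 mm from the dial's centre
- index (a joint): black index clip, 8 mm wide, on the dial's rim, already set and staying so: same zero and sense as the pointer, 0.26 to 0.61 rad at the start. The pointer is on the clip when both values are equal: the stem then leans this much towards the finder's +y, the side where the clip sits.
- index_mark (a point): middle of the clip's inner end, where the pointer's tip passes it, 38 mm from the dial's centre
- round_bar: bystander: upright steel bar, 52 mm in diameter, 90 mm tall; origin under its centre
- calib_block: bystander: steel calibration block, 100 x 25 x 50 mm; origin under its centre
- tea_cup: bystander: white cup, 72 mm wide, 65 mm tall; origin under its centre
- weld_plate: bystander: flat dark plate with a weld line, 110 x 160 x 10 mm; origin under its centre
Mind the look-alikes: they are no part of the job. What is shaped like the finder but green is not meant.

How it is judged:
On the way:
1. the finder is lifted clear of the bench in the fingers (height (world z) of vee above 0.02 m and contact force between the fingers and finder above 1 N and contact force between finder and pipe below 0.05 N), for 0.1 s.
At the end, for the whole second after the job is handed in: For the last second the finder is gripped (over 2 N) and rests on the bare pipe (over 0.5 N), within 3 mm of the pipe's axis, square within 4.5 degrees, its middle 26 to 82 mm from the weld's; the pointer is still, its tip within 4 mm of the clip's middle; bystanders moved under 20 mm (contact force between the fingers and finder above 2 N and contact force between finder and pipe above 0.5 N and y of vee in the frame of pipe_axis between -0.003 and 0.003 m and z of vee in the frame of pipe_axis between -0.003 and 0.003 m and (x of vee in the frame of pipe_axis between 0.026 and 0.082 m or x of vee in the frame of pipe_axis between -0.082 and -0.026 m) and angle between the x axis of finder and the x axis of pipe, either way round below 0.08 rad and distance between pointer_tip and index_mark below 0.004 m and velocity of joint pointer between -0.3 and 0.3 rad/s and linear speed of finder below 0.02 m/s); the arm keeps its last pose, push and grip.
It fails at once if a bystander is pushed or knocked over (distance of any of round_bar, calib_block, tea_cup, weld_plate from where it was at the start of the episode above 0.02 m).
It also fails if it takes over 42 s, if anything falls off the work surface, if the arm or the gripper's body presses on something with over 40 N, if the wrist force passes 120 N, or if a joint passes its speed limit or range.

## Working session

There is one attempt and no reset: what is moved stays moved. The work goes in short steps, Python scripts to look and compute and a shell command to move; the robot and the scene stay as the last step left them, time stands still between calls to the robot, and variables do not carry over. Pictures are saved under pics/ and viewed, at most 10 in all, crops included, and the job is handed in when it is done.

```bash
mkdir -p pics; cat > h.py <<'E'
import numpy as np,cv2
from station import readout,imaging,robot,models
def snap(c,f):
    d=imaging.get_image(c);cv2.imwrite('pics/'+f,d['img']);return d
def proj(d,X):
    c=np.array(d['R'])@np.array(X)+np.array(d['t']).ravel();return np.round([d['fx']*c[0]/c[2]+d['cx'],d['fy']*c[1]/c[2]+d['cy']],1)
E
python3 - <<'E'
from h import *
for c in('side','top'):
    d=snap(c,c+'0.png')
    print(c,np.round(-np.array(d['R']).T@np.array(d['t']).ravel(),3))
    for n in('finder','stem','vee','pipe','pipe_axis','index_mark','pointer_tip','round_bar','calib_block','tea_cup','weld_plate'):
        for r in models.pinpoint(n,c)[:3]: print(n,np.round(r['at'],3),round(r['p'],2),proj(d,r['at']))
print(readout.get_state())
E
```

```text
side [0.485 0.955 0.893]
finder [ 0.602 -0.122  0.002] 0.96 [261.6 208.8]
finder [ 0.474 -0.14   0.001] 0.96 [305.3 206. ]
finder [ 0.643 -0.266  0.002] 0.91 [252.4 179.8]
stem [ 0.604 -0.123  0.177] 0.96 [258.5 159. ]
stem [ 0.502 -0.281  0.171] 0.94 [297.4 131.8]
stem [ 0.471 -0.141  0.175] 0.66 [307.7 156.7]
vee [ 0.6   -0.123 -0.014] 0.92 [262.7 212.7]
vee [ 0.505 -0.281 -0.011] 0.87 [295.9 181.2]
vee [ 0.474 -0.142 -0.011] 0.85 [305.2 208.9]
pipe [0.565 0.158 0.   ] 0.84 [267.8 281.1]
pipe_axis [0.564 0.164 0.058] 0.9 [267.3 266.8]
pointer_tip [ 0.61  -0.119  0.058] 0.49 [258.2 194.5]
pointer_tip [ 0.471 -0.134  0.062] 0.4 [306.8 191. ]
pointer_tip [0.647 0.388 0.001] 0.24 [222.1 361.6]
round_bar [0.646 0.389 0.001] 0.88 [222.1 361.7]
calib_block [0.563 0.165 0.061] 0.66 [267.9 266.4]
calib_block [ 0.54  -0.398 -0.001] 0.47 [286.4 158.3]
tea_cup [ 0.782 -0.057  0.002] 0.85 [197.2 221.9]
weld_plate [ 0.321 -0.354 -0.001] 0.8 [352.1 166.7]
top [4.70e-01 1.00e-03 1.21e+00]
finder [ 0.639 -0.267 -0.001] 0.88 [357.1 183.5]
finder [ 0.604 -0.122 -0.004] 0.72 [311.6 196.1]
finder [ 0.4
[... 594 characters left out ...]
95 [388.5 284.3]
{'t': 1.2, 'q': array([ 1.27649482e+00,  3.06803423e-01,  1.50641900e+00,  1.27376882e-05,
        1.32841756e+00, -7.34699305e-02]), 'dq': array([ 1.03476936e-03,  1.60879545e-03,  5.71079522e-05, -6.40375257e-04,
        1.28741835e-03, -1.27686134e-03]), 'tau': array([-1.92408988e-03, -4.57492375e+01, -2.52330744e+01, -1.36533046e-05,
        9.67834349e-04,  9.85416847e-06]), 'position': array([0.1259478 , 0.56102474, 0.23129575]), 'orientation': array([-3.14154637e+00, -1.58055335e-05,  2.92075802e+00]), 'ft_force': array([ 0.51570975, -0.20908852, -0.36337429]), 'torque': array([-0.05581114, -0.00939389,  0.02040061]), 'gripper_force': 0.0, 'width': 0.9995785827422826}
```

View pics/side0.png

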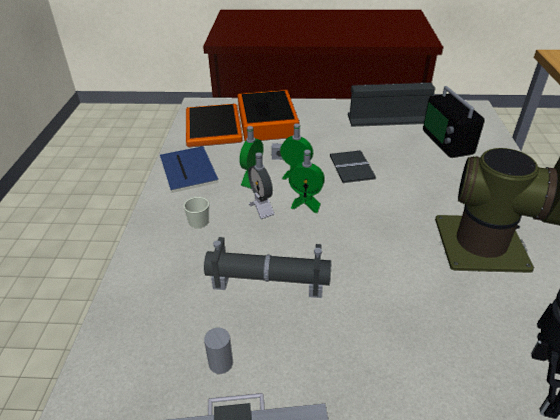

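View pics/top0.png

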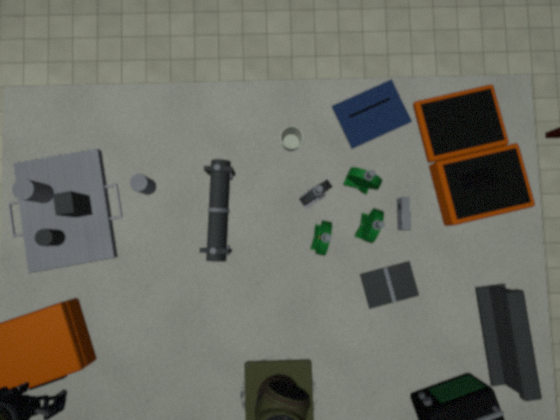

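The real finder is the grey one, near (260,185) in the side view and (316,192) in the top view. The three green ones are look-alikes. The pipe lies roughly along world x at (0.563, 0.165). I'll zoom in to get the finder's yaw and the pipe's yaw.

```bash
python3 - <<'E'
from h import *
s=cv2.imread('pics/side0.png');t=cv2.imread('pics/top0.png')
a=cv2.resize(s[145:225,220:300],(400,400),interpolation=3)
b=cv2.resize(t[165:225,285:345],(400,400),interpolation=3)
cv2.imwrite('pics/z1.png',np.hstack([a,b]))
# pipe yaw: dark mask in top
d=imaging.get_image('top');g=d['img'][150:270,195:240].max(2)
print(models.spot_in('index','side'),models.spot_in('pointer','side'),models.pinpoint('index_mark','top'))
R=np.array(d['R']);C=-R.T@np.array(d['t']).ravel()
def ray(u,v,z):
    r=R.T@np.array([(u-d['cx'])/d['fx'],(v-d['cy'])/d['fy'],1]);return C+r*(z-C[2])/r[2]
P=[]
for v in list(range(182,205))+list(range(216,240)):
    row=d['img'][v,195:240].max(1); k=np.where(row<95)[0]+195
    P.append((k.min(),k.max(),v))
P=np.array(P);print(P[::8])
L=np.array([ray((a+b)/2,v,.056)[:2] for a,b,v in P]);p=np.polyfit(L[:,0],L[:,1],1);print('y=',p,'at .564',np.polyval(p,.564), 'yaw',np.arctan(p[0]),'std',np.std(L[:,1]-np.polyval(p,L[:,0])))
print('px/m scale',[ray(u,v,.07)for u,v in((311,192),(326,182))])
E
```

```text
[] [{'at': [0.5962, -0.1099, 0.0918], 'p': 0.44}] []
[[210 229 182]
 [210 229 190]
 [209 228 198]
 [208 227 217]
 [208 227 225]
 [207 227 233]]
y= [-0.0673357   0.20305608] at .564 0.1650787466668472 yaw -0.06723420796930443 std 0.0007082906431143662
px/m scale [array([ 0.60772253, -0.11307231,  0.07      ]), array([ 0.63645463, -0.15883932,  0.07      ])]
```

View pics/z1.png

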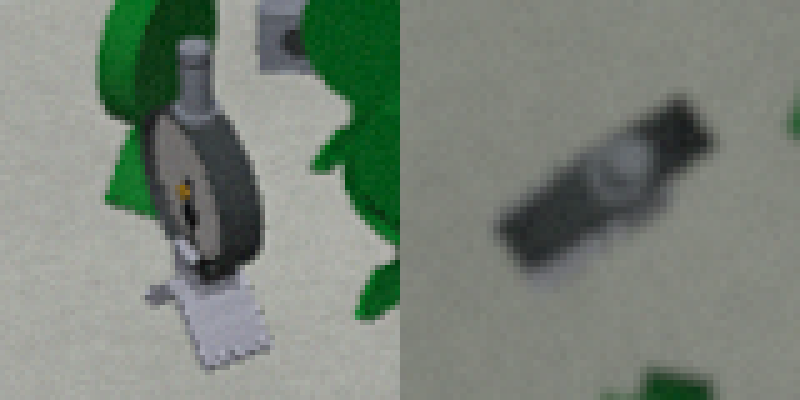

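Face yaw is about 0.55 rad: the normal points to world +x and slightly +y. I'll start the approach.

```bash
python3 -m jog '[[[-0.056,-0.02,-0.008],[0,0,0],60],[[-0.056,-0.02,-0.008],[0,0,0],60],[[-0.056,-0.02,-0.008],[0,0,0],60],[[-0.056,-0.02,-0.008],[0,0,0],60],[[-0.056,-0.02,-0.008],[0,0,0],60],[[-0.056,-0.02,-0.008],[0,0,0],60],[[-0.056,-0.02,-0.008],[0,0,0],60],[[-0.056,-0.02,-0.008],[0,0,0],60],[[-0.056,-0.02,-0.008],[0,0,0],60],[[-0.056,-0.02,-0.008],[0,0,0],60],[[-0.056,-0.02,-0.008],[0,0,0],60],[[0,-0.06,0],[0,0,0],60]]'
python3 -m jog '[[[0,-0.056,0],[0,0,0],60],[[0,-0.056,0],[0,0,0],60],[[0,-0.056,0],[0,0,0],60],[[0,-0.056,0],[0,0,0],60],[[0,-0.056,0],[0,0,0],60],[[0,0,0],[0,0,1],60],[[0,0,0],[0,0,1],60],[[0,0,0],[0,0,1],60],[[0,0,0],[0,0,1],60],[[0,0,0],[0,0,1],60],[[0,0,0],[0,0,1],60],[[0,0,0],[0,0,1],60]]'
python3 -m jog '[[[0,0,0],[0,0,1],60],[[0,0,0],[0,0,1],60],[[0,0,0],[0,0,1],60],[[0,0,0],[0,0,1],60],[[0,0,0],[0,0,1],60],[[0,0,0],[0,0,1],60],[[0,0,0],[0,0,1],60],[[0,0,0],[0,0,1],60],[[0,0,0],[0,0,1],60],[[0,0,0],[0,0,1],60],[[0,0,0],[0,0,1],60],[[0,0,0],[0,0,1],60]]'
python3 -m jog '[[[0,0,0],[0,0,1],60],[[0,0,0],[0,0,1],60],[[0,0,0],[0,0,1],60],[[0,0,0],[0,0,1],60],[[0,0,0],[0,0,1],60],[[0,0,0],[0,0,1],60],[[0,0,0],[0,0,1],60],[[0,0,0],[0,0,1],60],[[0,0,0],[0,0,0.2],60]]'
```

```text
t: 2.9
position: [0.6706, 0.1522, 0.3165]
orientation: [3.141, 0.001, 2.921]
ft_force: [0.1, -0.7, -0.9]
width: 0.6
gripper_force: 0.0
t: 4.4
position: [0.6043, -0.1203, 0.3192]
orientation: [-3.142, -0.0, 2.307]
ft_force: [0.5, 0.4, -0.1]
width: 0.6
gripper_force: 0.0
t: 5.9
position: [0.6043, -0.1203, 0.3193]
orientation: [-3.141, 0.0, 1.26]
ft_force: [-0.1, 0.1, -0.2]
width: 0.598
gripper_force: 0.0
t: 7.02
position: [0.6043, -0.1203, 0.3192]
orientation: [-3.141, 0.0, 0.547]
ft_force: [0.2, -0.1, -0.6]
width: 0.602
gripper_force: 0.0
```

```bash
python3 -m jog '[[[-0.001,0.002,0.05],[0,0,0],60],[[0,0,0.05],[0,0,0],60],[[0,0,0.04],[0,0,0],60],[[0,0,0.023],[0,0,0],60],[[0,0,0],[0,0,0],10],[[0,0,0],[0,0,0],0],[[0,0,0],[0,0,0],0],[[0,0,0],[0,0,0],0],[[0,0,0],[0,0,0],0]]' 80
python3 - <<'E'
from h import *
for c in('side','top'):
    d=snap(c,c+'1.png')
    for n in('stem','finder','index_mark'):
        for r in models.pinpoint(n,c)[:3]: print(n,np.round(r['at'],3),round(r['p'],2),proj(d,r['at']))
s=cv2.imread('pics/side1.png');t=cv2.imread('pics/top1.png')
cv2.imwrite('pics/z2.png',np.hstack([cv2.resize(s[130:230,210:310],(400,400)),cv2.resize(t[145:245,265:365],(400,400))]))
E
```

```text
t: 8.15
position: [0.605, -0.1226, 0.1572]
orientation: [3.14, -0.001, 0.547]
ft_force: [-1.2, 0.8, -0.6]
width: 0.189
gripper_force: 78.1
stem [ 0.472 -0.139  0.176] 0.96 [307.5 157. ]
stem [ 0.64  -0.264  0.173] 0.93 [250.5 133.3]
stem [ 0.502 -0.283  0.171] 0.7 [297.3 131.5]
finder [ 0.604 -0.124 -0.   ] 0.97 [261. 209.]
finder [ 0.472 -0.142  0.006] 0.86 [305.8 204.6]
finder [ 0.643 -0.265  0.003] 0.8 [252.5 179.6]
index_mark [ 0.608 -0.123  0.176] 0.74 [257.1 159.1]
index_mark [ 0.603 -0.122 -0.013] 0.25 [261.7 212.7]
stem [ 0.501 -0.285  0.173] 0.73 [379.9 225. ]
stem [ 0.641 -0.265  0.176] 0.59 [370.1 173.5]
stem [ 0.472 -0.144  0.171] 0.58 [327.8 237.1]
finder [ 0.498 -0.281 -0.   ] 0.83 [363.6 228.1]
finder [ 0.472 -0.142  0.   ] 0.75 [319.4 237.4]
finder [0.648 0.393 0.004] 0.74 [147.2 186.3]
```

View pics/z2.png

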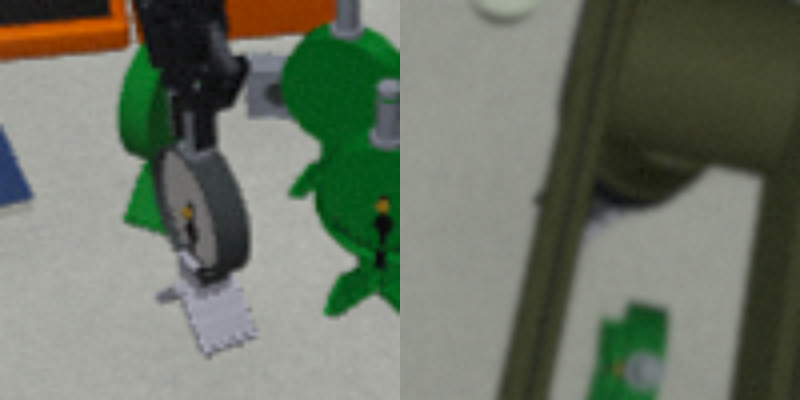

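```bash
python3 -m jog '[[[0,0,-0.02],[0,0,0],0],[[0,0,-0.05],[0,0,0],0],[[0,0,-0.06],[0,0,0],0],[[0,0,-0.06],[0,0,0],0],[[0,0,-0.05],[0,0,0],0],[[0.019,-0.037,0],[0,0,0],0],[[0.019,-0.037,0],[0,0,0],0],[[0.019,-0.037,0],[0,0,0],0],[[0.019,-0.037,0],[0,0,0],0],[[0.019,-0.037,0],[0,0,0],0],[[0.019,-0.037,0],[0,0,0],0]]'
python3 -m jog '[[[0,0,0],[0,0,-1],0],[[0,0,0],[0,0,-1],0],[[0,0,0],[0,0,-1],0],[[0,0,0],[0,0,-1],0],[[0,0,0],[0,0,-1],0],[[0,0,0],[0,0,-1],0],[[0,0,0],[0,0,-1],0],[[0,0,0],[0,0,-1],0],[[0,0,0],[0,0,-1],0],[[0,0,0],[0,0,-1],0],[[0,0,0],[0,0,-1],0],[[0,0,0],[0,0,-0.7],0]]'
python3 -m jog '[[[0,0,0],[0,0,0],0],[[0,0,0],[0,0,0],0],[[0,0,0],[0,0,0],0],[[0,0,0],[0,0,0],0]]'
python3 - <<'E'
from h import *
d=snap('side','side2.png')
S=readout.get_state();print(np.round(S['position'],4),np.round(S['orientation'],4),S['width'])
for n in('stem','vee','finder','index_mark','pointer_tip'):
    for r in models.pinpoint(n,'side')[:2]: print(n,np.round(r['at'],3),round(r['p'],2),proj(d,r['at']))
c=S['position']+[0,0,-.056-.0];u,v=proj(d,c).astype(int);print(u,v)
s=d['img'];cv2.imwrite('pics/z3.png',cv2.resize(s[v-25:v+50,u-50:u+50],(800,600),interpolation=3))
E
```

```text
t: 9.93
position: [0.5856, 0.1276, 0.3943]
orientation: [-3.14, 0.003, 0.547]
ft_force: [1.2, 0.3, -4.1]
width: 0.192
gripper_force: 78.8
t: 11.42
position: [0.5857, 0.1263, 0.3942]
orientation: [-3.138, 0.001, 1.57]
ft_force: [0.3, -0.1, -4.2]
width: 0.191
gripper_force: 79.0
t: 11.92
position: [0.5864, 0.1264, 0.3963]
orientation: [-3.141, -0.0, 1.568]
ft_force: [-0.2, 0.3, -5.2]
width: 0.185
gripper_force: 79.0
[0.5864 0.1264 0.3963] [-3.1415  0.      1.568 ] 0.18565624292723934
stem [0.586 0.122 0.415] 0.9 [252.5 127.5]
stem [ 0.471 -0.14   0.177] 0.7 [307.6 156.5]
vee [ 0.504 -0.284 -0.011] 0.86 [296.1 180.7]
vee [ 0.474 -0.142 -0.009] 0.84 [305.2 208.2]
finder [ 0.473 -0.139  0.001] 0.72 [305.6 206.5]
finder [0.587 0.123 0.24 ] 0.71 [255.9 196.6]
index_mark [0.566 0.127 0.309] 0.59 [264.  172.6]
pointer_tip [0.587 0.132 0.3  ] 0.59 [254.3 177. ]
254 159
```

View pics/z3.png

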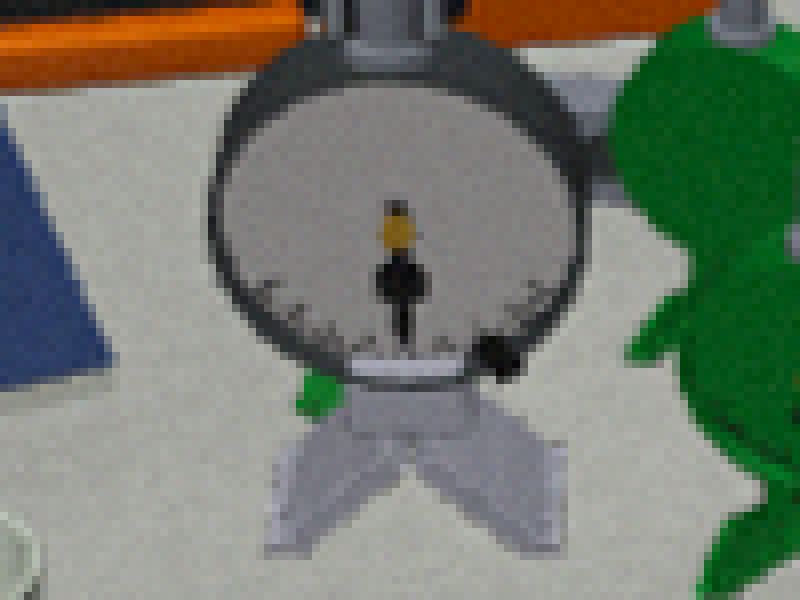

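The clip's centre is at crop pixel (498,355), and the pointer hangs at (403,345) from the hub at (398,235). That puts the clip at about +0.59 rad. I'll lean the finder in the air and check it visually.

```bash
python3 -m jog '[[[0,0,0],[-0.95,0,0],0],[[0,0,0],[-0.95,0,0],0],[[0,0,0],[-0.95,0,0],0],[[0,0,0],[-0.95,0,0],0],[[0,0,0],[-0.95,0,0],0],[[0,0,0],[-0.95,0,0],0],[[0,0,0],[-0.95,0,0],0],[[0,0,0],[0,0,0],0],[[0,0,0],[0,0,0],0],[[0,0,0],[0,0,0],0],[[0,0,0],[0,0,0],0]]'
python3 - <<'E'
from h import *
from scipy.spatial.transform import Rotation as Ro
d=snap('side','side3.png')
S=readout.get_state();print(S['position'],S['orientation'],S['q'])
Rt=Ro.from_euler('xyz',S['orientation']).as_matrix()
for n in('stem','vee','index_mark','pointer_tip'):
    for r in models.pinpoint(n,'side')[:2]: print(n,np.round(r['at'],3),round(r['p'],2),proj(d,r['at']))
c=S['position']+Rt@[0,0,.057];u,v=proj(d,c).astype(int);print(u,v)
cv2.imwrite('pics/z4.png',cv2.resize(d['img'][v-30:v+45,u-50:u+50],(800,600),interpolation=3))
E
```

```text
t: 13.6
position: [0.5871, 0.1264, 0.3965]
orientation: [2.562, -0.0, 1.568]
ft_force: [0.8, -0.0, -5.0]
width: 0.19
gripper_force: 79.2
[0.58695321 0.126357   0.39636617] [ 2.56166408e+00 -1.01293583e-05  1.56783872e+00] [ 0.21500775 -0.01270699  1.63810292 -0.14594836  0.95224732  0.26822911]
stem [ 0.504 -0.284  0.171] 0.9 [296.5 131.1]
stem [ 0.47  -0.139  0.176] 0.72 [307.9 156.7]
vee [ 0.473 -0.142 -0.01 ] 0.91 [305.5 208.5]
vee [ 0.502 -0.282 -0.01 ] 0.8 [296.6 180.8]
index_mark [0.617 0.131 0.312] 0.35 [240.2 171.9]
pointer_tip [ 0.54  -0.399  0.002] 0.67 [286.2 157.2]
pointer_tip [0.618 0.133 0.307] 0.63 [239.6 174.3]
238 156
```

View pics/z4.png

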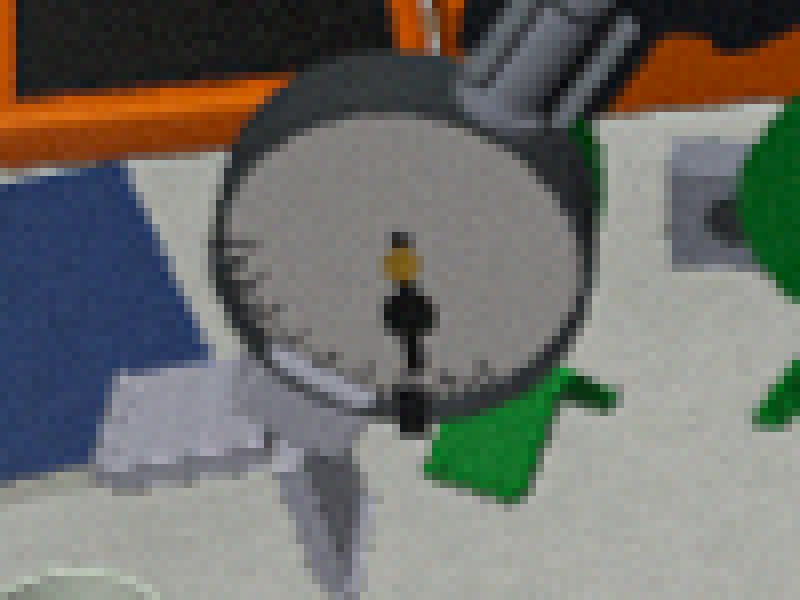

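Leaned 0.58 rad, the pointer tip (413,372) lines up with the clip (413,412) to within about 1.5 mm. Next I'll yaw about the world vertical to face the finder's x along -pipe x.

```bash
python3 -m jog '[[[0,0,0],[0,0.65,-0.99],0],[[0,0,0],[0,0.65,-0.99],0],[[0,0,0],[0,0.65,-0.99],0],[[0,0,0],[0,0.65,-0.99],0],[[0,0,0],[0,0.65,-0.99],0],[[0,0,0],[0,0.65,-0.99],0],[[0,0,0],[0,0.65,-0.99],0],[[0,0,0],[0,0.65,-0.99],0],[[0,0,0],[0,0.65,-0.99],0],[[0,0,0],[0,0.65,-0.99],0],[[0,0,0],[0,0.65,-0.99],0],[[0,0,0],[0,0.65,-0.99],0]]'
cat > plan.py <<'E'
from h import *
from scipy.spatial.transform import Rotation as Ro
S=readout.get_state();Rt=Ro.from_euler('xyz',S['orientation'])
yaw=-.067
A=np.array([.564,.165,.056])+.054*np.array([np.cos(yaw),np.sin(yaw),0])
Rd=Ro.from_euler('xyz',[np.pi-.575,0,np.pi+yaw])
goal=A-.1696*Rd.as_matrix()[:,2]
print('q',np.round(S['q'],2),'goal',goal)
print('turn units',np.round((Rt.inv()*Rd).as_rotvec()/np.deg2rad(5),2))
print('shift in current axes',np.round(Rt.inv().apply(goal-S['position']),4),'in goal axes',np.round(Rd.inv().apply(goal-S['position']),4))
E
python3 plan.py
```

```text
t: 15.35
position: [0.5874, 0.1248, 0.3961]
orientation: [2.564, 0.003, 2.81]
ft_force: [-0.2, 0.5, -3.7]
width: 0.189
gripper_force: 79.3
q [-0.21  0.17  1.43  0.58  1.47 -1.49] goal [0.61170376 0.06935727 0.19832701]
turn units [ 0.03  1.68 -2.52]
shift in current axes [-0.0405 -0.1454  0.1415] in goal axes [-0.028  -0.1527  0.1368]
```

```bash
python3 -m jog '[[[0,0,0],[0,0.56,-0.84],0],[[0,0,0],[0,0.56,-0.84],0],[[0,0,0],[0,0.56,-0.84],0],[[-0.0056,-0.0305,0.015],[0,0,0],0],[[-0.0056,-0.0305,0.015],[0,0,0],0],[[-0.0056,-0.0305,0.015],[0,0,0],0],[[-0.0056,-0.0305,0.015],[0,0,0],0],[[-0.0056,-0.0305,0.015],[0,0,0],0],[[0,0,0],[0,0,0],0],[[0,0,0],[0,0,0],0]]'
python3 plan.py
python3 - <<'E'
from h import *
d=snap('side','side4.png');e=snap('top','top4.png')
for c,q in(('side',d),('top',e)):
  for n in('stem','vee','finder'):
    for r in models.pinpoint(n,c)[:4]:
        if r['at'][1]>0: print(c,n,np.round(r['at'],3),round(r['p'],2))
a=cv2.resize(d['img'][150:300,180:330],(400,400),interpolation=3)
b=cv2.resize(e['img'][130:280,160:310],(400,400),interpolation=3)
cv2.imwrite('pics/z5.png',np.hstack([a,b]))
E
```

```text
t: 16.6
position: [0.6092, 0.0381, 0.2507]
orientation: [2.561, -0.0, 3.072]
ft_force: [0.0, 0.5, -4.1]
width: 0.189
gripper_force: 79.4
q [-0.34  0.4   1.47  0.56  1.46 -1.96] goal [0.61170376 0.06935727 0.19832701]
turn units [ 0.06  0.01 -0.02]
shift in current axes [-0.0003 -0.0025  0.0609] in goal axes [-0.0004 -0.0022  0.0609]
side stem [0.612 0.029 0.269] 0.93
side vee [0.62  0.129 0.109] 0.85
side finder [0.62  0.122 0.119] 0.86
top stem [0.614 0.03  0.266] 0.57
top stem [0.562 0.162 0.001] 0.52
top vee [0.616 0.133 0.107] 0.92
top finder [0.618 0.127 0.115] 0.9
```

View pics/z5.png

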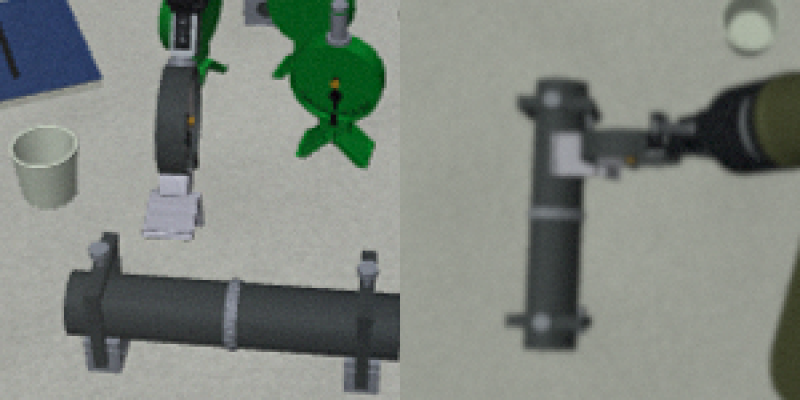

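The finder hangs squarely above the pipe, between the weld and the far strap, and its pose matches the calculation. Lowering along the V.

```bash
python3 -m jog '[[[0,-0.002,0.02],[0,0,0],0],[[0,0,0.02],[0,0,0],0],[[0,0,0.01],[0,0,0],0],[[0,0,0.005],[0,0,0],0],[[0,0,0],[0,0,0],0],[[0,0,0],[0,0,0],0]]'
python3 plan.py
python3 -m jog '[[[0,0,0.003],[0,0,0],0],[[0,0,0],[0,0,0],0],[[0,0,0],[0,0,0],0]]'; python3 plan.py
```

```text
t: 17.75
position: [0.6104, 0.0665, 0.2033]
orientation: [2.561, -0.001, 3.072]
ft_force: [0.2, 0.2, -4.1]
width: 0.192
gripper_force: 79.3
q [-0.29  0.43  1.54  0.58  1.35 -1.98] goal [0.61170376 0.06935727 0.19832701]
turn units [ 0.07  0.   -0.03]
shift in current axes [-0.0011 -0.0003  0.0058] in goal axes [-0.0011 -0.0003  0.0058]
t: 18.12
position: [0.61, 0.0685, 0.2003]
orientation: [2.56, -0.002, 3.073]
ft_force: [0.1, -0.3, -4.8]
width: 0.188
gripper_force: 79.3
q [-0.29  0.44  1.55  0.58  1.34 -1.98] goal [0.61170376 0.06935727 0.19832701]
turn units [ 0.07 -0.01 -0.03]
shift in current axes [-0.0017 -0.0002  0.0022] in goal axes [-0.0017 -0.0002  0.0022]
```

```bash
python3 -m jog '[[[0,0,0.002],[0,0,0],0],[[0,0,0],[0,0,0],0],[[0,0,0],[0,0,0],0]]'; python3 -m jog '[[[0,0,0.0015],[0,0,0],0],[[0,0,0],[0,0,0],0],[[0,0,0],[0,0,0],0]]'; python3 plan.py
```

```text
t: 18.5
position: [0.6103, 0.0692, 0.1987]
orientation: [2.561, -0.002, 3.072]
ft_force: [-0.9, -1.7, -1.7]
width: 0.189
gripper_force: 80.2
t: 18.88
position: [0.6109, 0.0694, 0.1987]
orientation: [2.561, 0.0, 3.072]
ft_force: [-1.6, -6.8, 4.5]
width: 0.186
gripper_force: 81.0
q [-0.29  0.44  1.55  0.58  1.34 -1.98] goal [0.61170376 0.06935727 0.19832701]
turn units [ 0.06  0.02 -0.02]
shift in current axes [-0.0008 -0.0002  0.0003] in goal axes [-0.0008 -0.0002  0.0003]
```

```bash
python3 -m jog '[[[0,0,0.0005],[0,0,0],0],[[0,0,0],[0,0,0],0],[[0,0,0],[0,0,0],0],[[0,0,0],[0,0,0],0]]'; python3 - <<'E'
from h import *
d=snap('side','side5.png');e=snap('top','top5.png')
for c in('side','top'):
  for n in('stem','vee','pipe_axis','pointer_tip','index_mark'):
    for r in models.pinpoint(n,c)[:4]:
        if r['at'][1]>0: print(c,n,np.round(r['at'],3),round(r['p'],2))
a=cv2.resize(d['img'][170:290,200:320],(400,400),interpolation=3)
b=cv2.resize(e['img'][150:250,190:290],(400,400),interpolation=3)
cv2.imwrite('pics/z6.png',np.hstack([a,b]))
E
```

```text
t: 19.38
position: [0.611, 0.0694, 0.1987]
orientation: [2.562, 0.001, 3.072]
ft_force: [-3.0, -7.4, 6.1]
width: 0.192
gripper_force: 81.0
side stem [0.616 0.06  0.214] 0.77
side pipe_axis [0.565 0.166 0.06 ] 0.64
top stem [0.615 0.058 0.213] 0.62
top vee [0.622 0.163 0.056] 0.74
top pipe_axis [0.565 0.164 0.054] 0.9
```

View pics/z6.png

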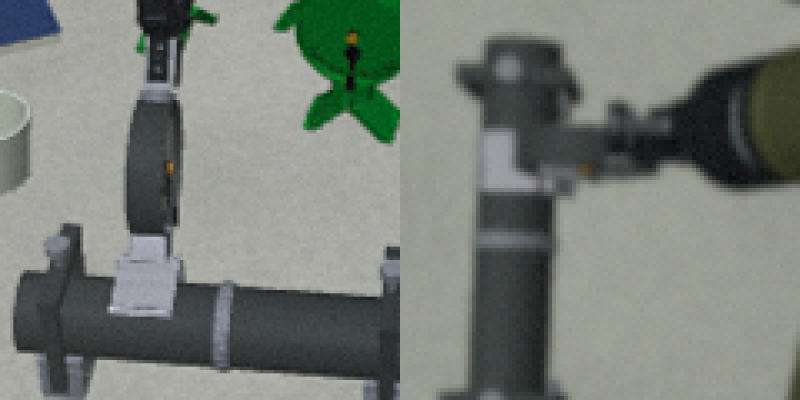

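```bash
python3 -c "
from station import robot;print(robot.sign_off())"
```

```text
the job is handed in; nothing more can be done
None
```

I handed the job in at about 19.5 s with the finder gripped and seated squarely on the bare pipe, about 54 mm from the weld. The stem leans 0.58 rad, and an in-air camera check at that lean put the pointer within about 1.5 mm of the clip. The dial was edge-on to both cameras once seated, so I did not re-read the pointer there. No verdict came back.

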